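Clamp a specimen cup with a torque-limiting knob

ROBOT

A 6-joint arm with a two-finger parallel gripper is mounted at the origin on a cart in front of the work surface, level with it; the furniture and walls round the work are solid. World frame = base frame: x ahead of the robot, y to its left, z up, the work surface at z = 0. Lengths are in m, angles in degrees, forces in N, time in s.
With the tool pointing down it reaches from about 0.4 to 0.825 m from the base axis. Payload 7 kg.
Tool frame: the origin (TCP) lies at the centre of the arm's flange, where the gripper is bolted on; the fingertips stand 178 mm ahead of it and the grasp point (between the pads) lies 159 mm ahead of it; x points along the fingers, y is the direction in which the jaws open and shut, and the axes are right-handed (so a half turn about x gives the same grasp; the last joint's range is limited). The gripper opens to 88 mm and grips with 3 to 60 N. Pads are 19 mm wide; open, the fingers measure 130 mm over their backs; the gripper's body (78 mm by 193 mm) begins 47 mm behind the grasp point.
Start: joints at [83.428, 20.546, 0.682, 0, -70.136, -16.507], TCP at [0.265, 0.621, 0.405] pointing down, gripper open.
Joint ranges: [-176.03, 176.03], [-82.01, 121.73], [-58.28, 71.71], [-173.87, 95.51], [-174.79, -0.11], [-173.66, 173.66]. Speed limits (degrees/s): [136.94, 136.94, 172.46, 180, 180, 180].

INTERFACE

Orientations are given as [roll, pitch, yaw] about the fixed x, y, z axes, in that order (R = Rz(yaw) Ry(pitch) Rx(roll)).
In Python, from plant import ctrl gives the robot as it stands. The module is installed in compiled form; this text tells all that it offers.
- The arm moves only by the shell command python3 -m inch 'ROWS'. ROWS is JSON, one flat list of numbers, 7 for each row, row after row: the shift along the tool's x, y, z in m, then the turn, a rotation vector about the tool's x, y, z in degrees, then the finger opening in m, from 0 to 0.0876. In form: [dx, dy, dz, rx, ry, rz, hand, dx, dy, dz, rx, ry, rz, hand, ...]. A call has 1 to 20 rows; each row shifts and turns the pose as measured when the row begins, along the tool's axes as they then stand; what a row does not reach is not made up. A row lasts 1/8 s, in which the tool goes at most 62.5 mm and 10.7 degrees, less where a joint would pass 70% of its speed; a pose out of reach is approached as far as the arm can. A call with a gripper value outside its range is refused whole. The fingers move at their own pace and stop on an object; the grip force is fixed at half the most. Time passes only in rows, so rows that do not move let the fingers close. It gives the time, the measured TCP pose, the force and the opening at its end, in the units of the state.
- ctrl.get_obs(): the state, without advancing time (a new reading comes with each control period).
- ctrl.snapshot(name): name is "scene" or "side" or "wrist"; returns a dict with "color" (400x640x3 uint8, red, green, blue), "depth" (400x640 float32, m along the optical axis (not along the pixel's ray), 0 where there is no reading), "K" (3x3 intrinsics, pixels), "position" and "attitude" of the camera in the world; the wrist camera has in their place "hand_eye" (4x4, takes a point from camera to tool coordinates, whose origin is the TCP and whose axes are the tool frame's). Camera axes: x right, y up, looking along -z (the intrinsics and any distortion apply to the point x, -y, -z); pixel columns grow to the right and rows downward; lengths in m; the calibration is good to about 2 mm. A picture is of the moment at which its call begins: read the wrist's pose just before it.
- ctrl.close_job(): hands the job in, once; it reports no verdict.
The state is a dict: "clock": time; "joint_pos": joint angles; "qvel": joint speeds; "tau": joint torques, N m; "tool_pos": TCP position; "orientation": TCP orientation; "force": force on the tool from outside, world axes, zero at the start; "moment": the same for the moment, N m; "opening": finger opening in m.
Only numpy, scipy, OpenCV 4.12 (cv2) and the standard library are available. Lean on these libraries where they do the work, as an engineer would, in place of code of your own. Each camera call takes 0.05 s, during which the arm holds its last target.

TASK

Stand the red-lidded specimen cup upright in the open clamp, then turn the clamp's orange knob clockwise until its torque limiter slips with the cup held between the jaws. Stop promptly at the slip - turning far on makes the knob go solid and crushes the cup - and let go, leaving the cup clamped. Leave the yellow- and blue-lidded cups standing where they are.

Things in the scene. Friction and masses are not known exactly. Their poses are not given: they have to be found in the camera images.
- cup_red: Specimen cup with an orange-red screw lid, loose, 0.05 kg. Body tapered, 42 mm diameter under the lid and a little narrower below, lid 46 mm diameter from 46 to 59 mm above the underside. Origin: centre of the underside; z up. The lid is fixed to the cup: grasp round the lid.
- cup_yellow: Like cup_red, with a yellow lid. Bystander, loose.
- cup_blue: Like cup_red, with a blue lid. Bystander, loose.
- clamp: Cup clamp, fixed: grey base plate 92 (x) by 206 (y) by 10 mm. Origin: centre of its underside. Its y axis is the clamping direction: white gear housing with the knob on top at the -y end (knob axis at y = -70 mm), fixed aluminium V jaw at the +y end, moving jaw between. Jaws end 42 mm above the trolley top; the lid of a cup standing on the plate begins 14 mm above them.
- jaw: Moving jaw with a black rubber pad 44 mm wide, 14 to 38 mm above the trolley. Origin: the clamp's when fully open, as at the start. Slides along the clamp's +y, 12 mm per rad of the ring, pushing the cup into the V. It travels 14 to 16 mm before the cup is tight. At the limiter's slip it presses the cup with about 16 N; let go, it keeps about 12 N.
- nest (a point): Middle of the open space for a cup, on the base plate's top face (10 mm above the trolley, y = +44 mm of the clamp). A cup whose underside centre stands here has at least 6 mm free to the moving jaw and 6 mm along y (4 mm square to its faces) to the V. When clamped its centre lies 4 to 6 mm farther along +y.
- knob_grip (a point): Middle of the orange knob's bar, on its vertical turning axis, 80 mm above the trolley. Bar 54 mm long (point x), 14 mm thick (point y), 65 to 95 mm above the trolley; pinch it across the thickness from above. Clockwise from above closes the jaw; 1.6 to 2.5 rad in all, so regrasp. Worn free play of unknown size (0 to 0.8 rad) comes first; springy in its hub, 1.2 N m/rad, it springs back when let go.
- ring_mark (a point): White mark on the rim of the dark steel ring (48 mm diameter) below the collar, 24 mm from the knob's axis, 49.5 mm above the trolley. The ring is geared to the jaw; it runs at about 0.16 N m and stays where it is left.
- collar_mark (a point): White mark on the rim of the grey collar (48 mm diameter) between ring and knob, coinciding with ring_mark at the start. The two part only when the torque limiter slips, at a steady 0.36 N m: knob and collar go on turning, ring and jaw stand still. 2 mm apart is 0.083 rad of slip. After 0.55 rad of slip it goes solid.

How it is judged (in metres and radians):
On the way, in this order (a step that is already met when the one before it is completed fails the run):
1. the red-lidded cup stands upright on the clamp's plate between the jaws, and not yet squeezed (horizontal distance between cup_red and nest below 0.012 m and z of cup_red in the frame of nest below 0.003 m and angle between cup_red's own z axis and vertical below 0.1 rad and contact force between jaw and cup_red below 4 N), for 0.2 s.
2. the torque limiter has slipped (marks at least 2 mm apart) with the cup between the jaws (distance between ring_mark and collar_mark above 0.002 m and contact force between jaw and cup_red above 5 N), for 0.1 s.
At the end, for the whole second after the job is handed in: The red-lidded cup stands upright (within 0.1 rad) on the clamp's plate between the jaws, within 12 mm of the nest point, at rest and pressed by the jaw with more than 4 N; the limiter has slipped (marks more than 2 mm apart); the yellow and blue cups stand within 30 mm of where they were (horizontal distance between cup_red and nest below 0.012 m and z of cup_red in the frame of nest below 0.004 m and angle between cup_red's own z axis and vertical below 0.1 rad and contact force between jaw and cup_red above 4 N and distance between ring_mark and collar_mark above 0.002 m and linear speed of cup_red below 0.02 m/s and distance of each of cup_yellow, cup_blue from where it was at the start of the episode below 0.03 m and angle between each of cup_yellow, cup_blue's own z axis and vertical below 0.2 rad); the robot touches nothing.
It fails at once if the cup is crushed: the jaw presses it with more than 28 N (contact force between jaw and cup_red above 28 N).
It fails at once if the limiter is driven on far past its first slip (marks more than 11 mm apart, 0.46 rad) (distance between ring_mark and collar_mark above 0.011 m).
It fails at once if a bystander cup is knocked over (angle between any of cup_yellow, cup_blue's own z axis and vertical above 0.6 rad).
It also fails if it takes over 72 s, if anything falls off the work surface, if the arm or the gripper's body presses on something with over 40 N, if the wrist force passes 120 N, or if a joint passes its speed limit or range.

## Working session

There is one attempt and no reset: what is moved stays moved. The work goes in short steps, Python scripts to look and compute and a shell command to move; the robot and the scene stay as the last step left them, time stands still between calls to the robot, and variables do not carry over. Pictures are saved under pics/ and viewed, and the job is handed in when it is done.

```bash
mkdir -p pics; ls
cat > h.py <<'E'
import numpy as np, cv2
from scipy.spatial.transform import Rotation as R
from plant import ctrl
def snap(n,fn=None):
    o=ctrl.get_obs(); s=ctrl.snapshot(n)
    if fn: cv2.imwrite('pics/'+fn,s['color'][:,:,::-1])
    return o,s
def rot(a): 
    a=np.array(a,float)
    if a.shape==(3,3): return a
    if a.size==4: raise Exception('quat')
    return R.from_euler('xyz',a,degrees=True).as_matrix()
def campose(o,s):
    if 'hand_eye' in s:
        T=np.eye(4);T[:3,:3]=rot(o['orientation']);T[:3,3]=o['tool_pos']
        T=T@np.array(s['hand_eye']); return T[:3,:3],T[:3,3]
    return rot(s['attitude']),np.array(s['position'])
def ray(o,s,u,v):
    Rm,p=campose(o,s);K=np.array(s['K'])
    d=np.array([(u-K[0,2])/K[0,0],-(v-K[1,2])/K[1,1],-1.]); return p,Rm@d
def onplane(o,s,u,v,z):
    p,d=ray(o,s,u,v); return p+d*(z-p[2])/d[2]
def bydepth(o,s,u,v):
    p,d=ray(o,s,u,v); return p+d*float(s['depth'][int(v),int(u)])
E
python3 - <<'E'
from h import *
for n in('scene','side','wrist'):
    o,s=snap(n,n+'0.png'); print(n,{k:(np.round(v,3).tolist() if k not in('color','depth') else v.shape) for k,v in s.items()})
print(ctrl.get_obs())
E
```

```text
pics
scene {'color': (400, 640, 3), 'depth': (400, 640), 'K': [[371.695, 0.0, 319.08], [0.0, 371.695, 194.132], [0.0, 0.0, 1.0]], 'position': [0.136, 0.446, 0.692], 'attitude': [43.143, 0.371, -142.1]}
side {'color': (400, 640, 3), 'depth': (400, 640), 'K': [[516.482, 0.0, 315.485], [0.0, 516.482, 191.67], [0.0, 0.0, 1.0]], 'position': [0.401, 0.696, 0.608], 'attitude': [54.563, -0.652, -171.723]}
wrist {'color': (400, 640, 3), 'depth': (400, 640), 'K': [[288.003, 0.0, 315.113], [0.0, 288.003, 199.774], [0.0, 0.0, 1.0]], 'hand_eye': [[-0.001, 0.25, -0.968, 0.019], [1.0, -0.0, -0.001, 0.001], [-0.001, -0.968, -0.25, -0.066], [0.0, 0.0, 0.0, 1.0]]}
{'clock': 0.15, 'joint_pos': array([ 8.34292045e+01,  2.05851517e+01,  6.46625922e-01, -1.36680581e-02,
       -7.01366692e+01, -1.65079383e+01]), 'qvel': array([-0.0166814 , -0.08643568,  0.17600264,  0.12835472, -0.0213878 ,
       -0.02577067]), 'tau': array([-1.77641636e-03, -5.83275640e+01,  2.93294030e+01,  7.00120702e+00,
        8.86069844e-03, -1.07066978e-04]), 'tool_pos': array([0.2645386 , 0.6208623 , 0.40391138]), 'orientation': array([  96.81135075,   89.92371469, -106.27203562]), 'force': array([-0.25398724, -0.93743343, -0.81493158]), 'moment': array([-0.01638297, -0.04890994, -0.08193654]), 'opening': 0.08744866027394754}
```

View pics/scene0.png

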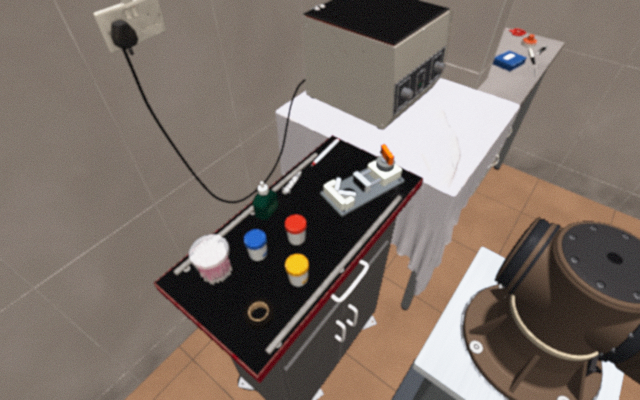

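View pics/side0.png

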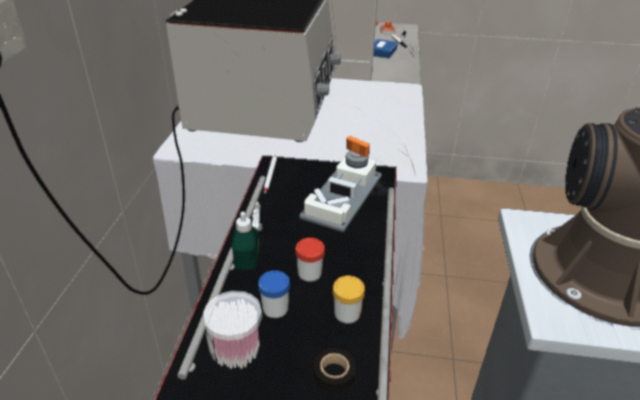

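View pics/wrist0.png

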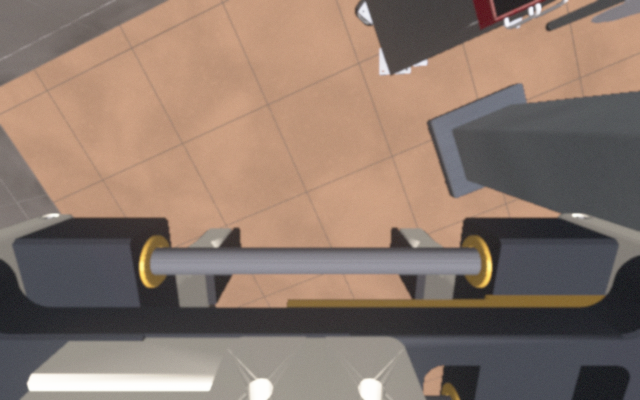

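The scene view shows the red lid at (296,226), blue at (255,240), yellow at (297,265), and the clamp around (362,185) with its orange knob at (387,154). The side view shows them at (310,248), (274,284), (349,288), with the knob at (357,147).

Run:
```python
from h import *
C={'red':((0,8),(150,255),.059),'orange':((8,15),(200,255),.095),'yellow':((18,28),(150,255),.059),'blue':((105,118),(150,255),.059)}
for n in('scene','side'):
    o,s=snap(n); c=s['color']; hsv=cv2.cvtColor(c,cv2.COLOR_RGB2HSV)
    print(n, hsv[226 if n=='scene' else 248,296 if n=='scene' else 310], hsv[154 if n=='scene' else 147,387 if n=='scene' else 357])
    for k,(h,sv,z) in C.items():
        m=((hsv[...,0]>=h[0])&(hsv[...,0]<=h[1])&(hsv[...,1]>=sv[0])&(hsv[...,2]>90)).astype(np.uint8)
        nn,l,st,ce=cv2.connectedComponentsWithStats(m)
        for i in range(1,nn):
            if st[i,4]>60:
                u,v=ce[i]; ys,xs=np.nonzero(l==i)
                P=np.array([bydepth(o,s,x,y) for x,y in zip(xs,ys) if s['depth'][y,x]>0])
                top=P[P[:,2]>np.percentile(P[:,2],95)-.004] if len(P) else P
                print(k,st[i],ce[i].round(1),'plane',onplane(o,s,u,v,z-.003).round(4),'depth med',np.median(P,0).round(4),'zmax',np.percentile(P[:,2],97).round(4),'topmean',top.mean(0).round(4),len(top))
    box=(305,130,125,95) if n=='scene' else (290,125,110,110)
    x,y,w,hh=box
    cv2.imwrite(f'pics/{n}_crop.png',cv2.resize(c[y:y+hh,x:x+w,::-1],None,fx=5 if n!='scene' else 6,fy=5 if n!='scene' else 6,interpolation=cv2.INTER_CUBIC))
```

```text
scene [  3 215 234] [ 12 244 231]
red [511  29  15   7  70] [517.7  31.8] plane [ 0.4234 -1.1894  0.056 ] depth med [ 0.4831 -1.5238 -0.0739] zmax -0.0694 topmean [ 0.4802 -1.5173 -0.0716] 30
red [524  35  12   9  67] [529.9  39.1] plane [ 0.3655 -1.1521  0.056 ] depth med [ 0.404  -1.4219 -0.0542] zmax -0.0362 topmean [ 0.403  -1.428  -0.0374] 8
red [284 214  23  20 358] [295.1 223.4] plane [0.493  0.0789 0.056 ] depth med [0.492  0.0786 0.0587] zmax 0.0614 topmean [0.4913 0.0794 0.0593] 264
orange [382 146  11  18  81] [386.8 155.6] plane [ 0.4325 -0.1986  0.092 ] depth med [ 0.4334 -0.2019  0.0878] zmax 0.0957 topmean [ 0.4368 -0.2055  0.0936] 26
yellow [284 253  25  23 454] [296.3 264.2] plane [0.4238 0.1565 0.056 ] depth med [0.4233 0.1561 0.0587] zmax 0.0611 topmean [0.422  0.1569 0.0591] 346
blue [495  52  30  15 180] [510.5  59.9] plane [ 0.369 -0.944  0.056] depth med [ 0.4017 -1.1768 -0.0522] zmax -0.0488 topmean [ 0.4091 -1.1853 -0.0514] 120
blue [244 229  22  20 360] [254.5 238.5] plane [0.5345 0.1623 0.056 ] depth med [0.5336 0.1623 0.0588] zmax 0.0611 topmean [0.5325 0.1627 0.0591] 290
side [  3 185 208] [ 12 198 153]
red [296 237  29  25 586] [309.8 248.9] plane [0.4925 0.0839 0.056 ] depth med [0.4927 0.0849 0.0566] zmax 0.0591 topmean [0.4933 0.0814 0.0572] 439
yellow [333 275  32  29 738] [348.4 288.8] plane [0.4235 0.1609 0.056 ] depth med [0.4235 0.1618 0.0569] zmax 0.0591 topmean [0.4237 0.159  0.0572] 573
blue [375  42  19  12 103] [384.8  48.3] plane [ 0.4066 -0.8504  0.056 ] depth med [ 0.4041 -1.1505 -0.055 ] zmax -0.0501 topmean [ 0.4046 -1.1707 -0.053 ] 53
blue [258 270  32  27 677] [273.8 283.1] plane [0.5335 0.1664 0.056 ] depth med [0.5338 0.1674 0.057 ] zmax 0.059 topmean [0.534  0.1649 0.0572] 543
```

View pics/scene_crop.png

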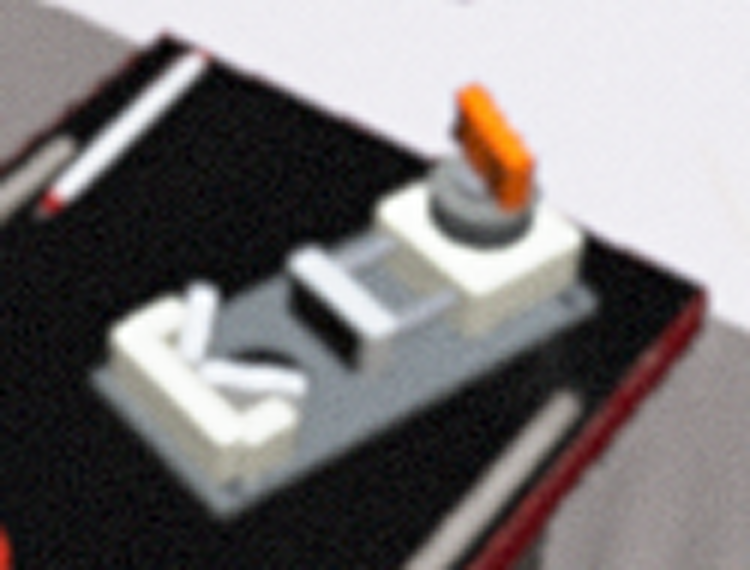

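View pics/side_crop.png

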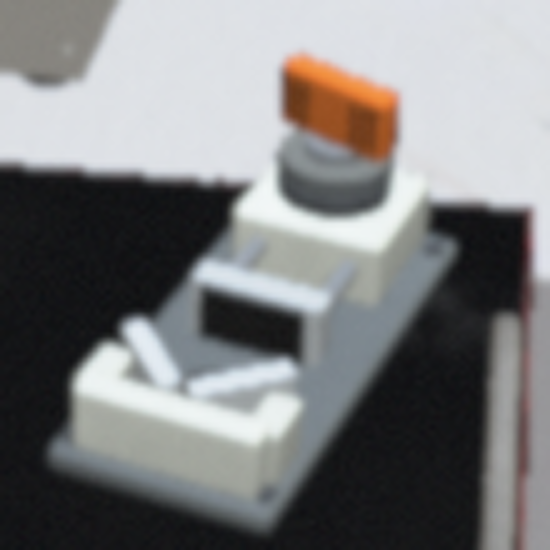

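Run:
```python
from h import *
for n,pts,f,off,kn in(('scene',[(93,375),(225,510),(598,298)],6,(305,130),[(468,95),(520,185)]),('side',[(50,450),(268,522),(457,242)],5,(290,125),[(292,60),(390,95)])):
    o,s=snap(n)
    P=[onplane(o,s,off[0]+(x+.5)/f-.5,off[1]+(y+.5)/f-.5,.010)[:2] for x,y in pts]
    print(n,np.round(P,4),'w',np.linalg.norm(P[0]-P[1]).round(4),'L',np.linalg.norm(P[2]-P[1]).round(4))
    ctr=(P[0]+P[2])/2; yd=P[1]-P[2]; xd=P[0]-P[1]
    print('ctr',ctr,'y dir',np.degrees(np.arctan2(yd[1],yd[0])),'xside dir',np.degrees(np.arctan2(xd[1],xd[0])))
    yd/=np.linalg.norm(yd); print('nest',ctr+yd*.044,'knob',ctr-yd*.07)
    k=[onplane(o,s,off[0]+(x+.5)/f-.5,off[1]+(y+.5)/f-.5,.095)[:2] for x,y in kn]; d=k[1]-k[0];print('knob',k,np.degrees(np.arctan2(d[1],d[0])),np.linalg.norm(d),sum(k)/2)
o=ctrl.get_obs(); print(rot(o['orientation']).round(3))
```

```text
scene [[ 0.5344 -0.0631]
 [ 0.4474 -0.0366]
 [ 0.3887 -0.2332]] w 0.091 L 0.2051
ctr [ 0.46158872 -0.14815454] y dir 73.39547133386489 xside dir -16.921789099111564
nest [ 0.47416234 -0.10598934] knob [ 0.44158523 -0.21523554]
knob [array([ 0.45933916, -0.2222961 ]), array([ 0.41350312, -0.18654459])] 142.04623134885077 0.058130140477558476 [ 0.43642114 -0.20442034]
side [[ 0.5338 -0.0593]
 [ 0.4485 -0.0299]
 [ 0.3883 -0.227 ]] w 0.0902 L 0.206
ctr [ 0.46105573 -0.14311896] y dir 72.99876379313511 xside dir -18.96057607685319
nest [ 0.47392099 -0.10104183] knob [ 0.44058826 -0.21005985]
knob [array([ 0.46158393, -0.21960786]), array([ 0.4206694 , -0.19795028])] 152.10606877927634 0.04629307975502658 [ 0.44112666 -0.20877907]
[[-0.    -0.392 -0.92 ]
 [-0.    -0.92   0.392]
 [-1.     0.    -0.   ]]
```

```bash
python3 - <<'E'
from h import *
for n,b in(('scene',(252,180,276,216)),('side',(232,210,262,268))):
    o,s=snap(n); P=np.array([bydepth(o,s,x,y) for x in range(b[0],b[2]) for y in range(b[1],b[3])])
    P=P[(P[:,2]>.03)&(P[:,2]<.3)&(P[:,1]>-.1)&(P[:,1]<.3)]
    print(n,len(P),P.min(0).round(3),P.max(0).round(3),np.median(P,0).round(3))
E
python3 -m inch '[0,0,0,10.5,0,0,0.0876, 0,0,0,10.5,0,0,0.0876, 0,0,0,10.5,0,0,0.0876, 0,0,0,10.5,0,0,0.0876, 0,0,0,10.5,0,0,0.0876, 0,0,0,10.5,0,0,0.0876, 0,0,0,10.5,0,0,0.0876, 0,0,0,10.5,0,0,0.0876]'
```

```text
scene 485 [0.581 0.031 0.03 ] [0.62  0.091 0.1  ] [0.594 0.07  0.056]
side 873 [0.583 0.037 0.03 ] [0.625 0.094 0.101] [0.602 0.075 0.056]
clock: 1.45
tool_pos: [0.2646, 0.6208, 0.4047]
orientation: [72.9, 90.0, 143.9]
force: [0.9, 0.4, -0.3]
opening: 0.0876
```

```bash
python3 - <<'E'
from h import *
o=ctrl.get_obs();print(o['joint_pos'],rot(o['orientation']).round(3))
E
python3 -m inch '[0,-0.031,-0.0375,0,0,0,0.0876, 0,-0.031,-0.0375,0,0,0,0.0876, 0,-0.031,-0.0375,0,0,0,0.0876, 0,-0.031,-0.0375,0,0,0,0.0876, 0,-0.031,-0.0375,0,0,0,0.0876, 0,-0.031,-0.0375,0,0,0,0.0876, 0,-0.031,-0.0375,0,0,0,0.0876, 0,-0.031,-0.0375,0,0,0,0.0876, 0,-0.031,-0.0375,0,0,0,0.0876, 0,-0.031,-0.0375,0,0,0,0.0876, 0,-0.031,-0.0375,0,0,0,0.0876, 0,-0.031,-0.0375,0,0,0,0.0876]'
python3 - <<'E'
from h import *
o,s=snap('wrist','w1.png');print(o['joint_pos'],rot(o['orientation']).round(3))
E
```

```text
[ 8.34282722e+01  2.05308212e+01  6.68637773e-01 -1.17025134e-02
 -7.01315707e+01 -1.02504680e+02] [[-0.    -0.945  0.327]
 [ 0.     0.327  0.945]
 [-1.     0.     0.   ]]
clock: 2.95
tool_pos: [0.4716, 0.0589, 0.4062]
orientation: [-32.5, 89.6, 38.6]
force: [0.8, 0.7, 0.8]
opening: 0.0876
[ 3.09032447e+01  1.18881643e+00 -2.35442097e+01 -6.03134277e-02
 -6.48618718e+01 -4.97668289e+01] [[ 0.006 -0.946  0.324]
 [ 0.004  0.324  0.946]
 [-1.    -0.004  0.006]]
```

View pics/w1.png

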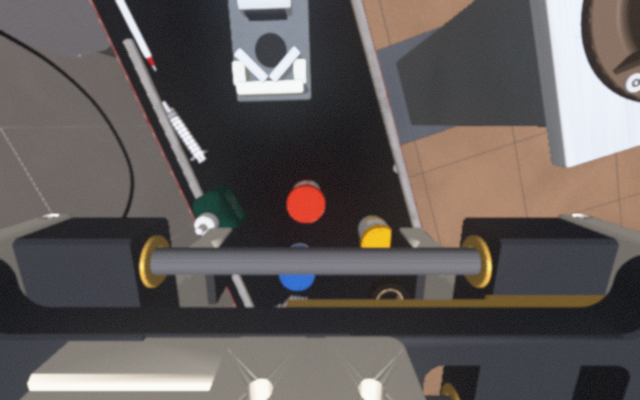

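The wrist view shows the red lid at (306,203), the V jaw near (270,75) and the bottle at (218,210). I'll cross-check the red cup from here.

```bash
cat >> h.py <<'E'
def blob(s,h,smin=150,vmin=90,roi=None):
    hsv=cv2.cvtColor(s['color'],cv2.COLOR_RGB2HSV)
    m=((hsv[...,0]>=h[0])&(hsv[...,0]<=h[1])&(hsv[...,1]>=smin)&(hsv[...,2]>vmin)).astype(np.uint8)
    if roi: 
        q=np.zeros_like(m);x0,y0,x1,y1=roi;q[y0:y1,x0:x1]=1;m*=q
    n,l,st,ce=cv2.connectedComponentsWithStats(m); i=1+np.argmax(st[1:,4]); return ce[i],st[i],(l==i).astype(np.uint8)
def move(o,target):
    "target: tcp xyz -> tool-frame shift"
    return rot(o['orientation']).T@(np.array(target)-o['tool_pos'])
E
python3 - <<'E'
from h import *
o,s=snap('wrist')
c,st,m=blob(s,(0,8),roi=(280,170,340,240)); cn=max(cv2.findContours(m,0,2)[0],key=cv2.contourArea); print(c,st,cv2.minEnclosingCircle(cn))
print(onplane(o,s,*c,.059), onplane(o,s,*cv2.minEnclosingCircle(cn)[0],.059))
r=[onplane(o,s,st[0]+k*st[2],c[1],.059) for k in(0,1)];print(np.linalg.norm(r[0]-r[1]))
ys,xs=np.nonzero(m);P=np.array([bydepth(o,s,x,y) for x,y in zip(xs,ys)]);print(np.median(P,0))
# clamp rough
for u,v in[(231,100),(311,98)]: print(onplane(o,s,u,v,.01))
E
```

```text
[307.28629359 206.92944039] [ 288  188   40   39 1233] ((307.33209228515625, 206.65484619140625), 20.14226722717285)
[0.49047628 0.07796252 0.059     ] [0.49031296 0.07766093 0.059     ]
0.047367643201035294
[0.4905824  0.07842009 0.05877396]
[ 0.54037755 -0.07008218  0.01      ]
[ 0.44572197 -0.04004489  0.01      ]
```

```bash
python3 -m inch '[0,0,0,10.6,0,0,0.0876, 0,0,0,10.6,0,0,0.0876, 0,0,0,10.6,0,0,0.0876, 0,0,0,10.6,0,0,0.0876, 0,0,0,10.6,0,0,0.0876, 0,0,0,10.6,0,0,0.0876]'
python3 - <<'E'
from h import *
o=ctrl.get_obs();Rm=rot(o['orientation']);print(o['joint_pos'][5],Rm.round(3))
def lv(o,yaw):  # rotvec in tool deg to vertical tool with y at yaw
    y=np.array([np.cos(yaw),np.sin(yaw),0]);x=np.array([0,0,-1.]);T=np.c_[x,y,np.cross(x,y)]
    return R.from_matrix(rot(o['orientation']).T@T).as_rotvec(degrees=True)
print(lv(o,np.radians(98)),move(o,[.4915,.079,.30]))
E
```

```text
clock: 3.8
tool_pos: [0.4714, 0.0574, 0.4066]
orientation: [31.5, 89.5, 37.8]
force: [0.3, 0.2, -0.8]
opening: 0.0881
-114.41502790581633 [[ 0.006 -0.11   0.994]
 [ 0.005  0.994  0.11 ]
 [-1.     0.004  0.007]]
[-1.70311802  0.39460219 -0.23397275] [0.10685602 0.01881259 0.02160968]
```

```bash
python3 -m inch '[0.05,0.019,0.0215,0,0.4,-0.2,0.0876, 0.05,0,0,0,0,0,0.0876, 0,0,0,0,0,0,0.0876]'
cat >> h.py <<'E'
def lv(o,yaw):
    yaw=np.radians(yaw);y=np.array([np.cos(yaw),np.sin(yaw),0]);x=np.array([0,0,-1.]);T=np.c_[x,y,np.cross(x,y)]
    return R.from_matrix(rot(o['orientation']).T@T).as_rotvec(degrees=True)
E
python3 - <<'E'
from h import *
o,s=snap('wrist','w2.png')
print(lv(o,97),move(o,[.4915,.079,.215]))
E
```

```text
clock: 4.18
tool_pos: [0.4919, 0.081, 0.3069]
orientation: [28.3, 89.7, 34.5]
force: [0.3, -0.2, 0.9]
opening: 0.0877
[-0.81183422  0.26626072 -0.14121639] [ 0.09188967 -0.00219441 -0.00099075]
```

View pics/w2.png

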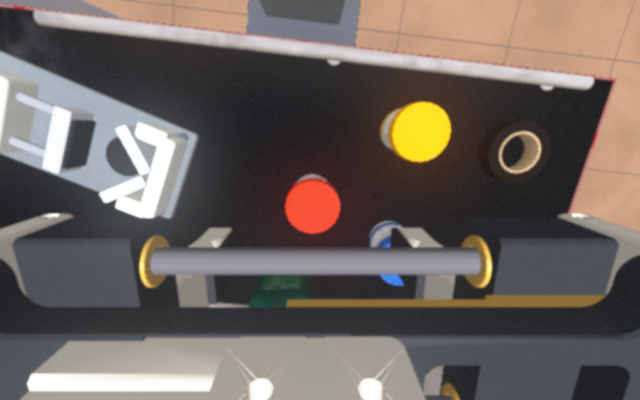

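The red lid is now at (313,205), with blue clear of the right finger in plan. I'll verify and then descend.

```bash
python3 - <<'E'
from h import *
o,s=snap('wrist')
for nm,h,roi in(('red',(0,8),(270,160,360,236)),('yel',(18,28),(370,80,470,180))):
    c,st,m=blob(s,h,roi=roi);cn=max(cv2.findContours(m,0,2)[0],key=cv2.contourArea);(c2,r)=cv2.minEnclosingCircle(cn); print(nm,c,c2,r,onplane(o,s,*c2,.059).round(4))
E
python3 -m inch '[0.035,-0.001,-0.001,0,0.2,-0.1,0.0876, 0.03,-0.001,0,0,0,0,0.0876, 0,0,0,0,0,0,0.0876]'
```

```text
red [311.51349174 202.84172372] (311.5616760253906, 202.39401245117188) 28.59202766418457 [0.4894 0.0787 0.059 ]
yel [418.61840369 128.68634565] (417.8474426269531, 128.10169982910156) 32.83198547363281 [0.4208 0.1546 0.059 ]
clock: 4.65
tool_pos: [0.4966, 0.0815, 0.2525]
orientation: [18.1, 88.8, 24.5]
force: [0.5, -0.6, 1.3]
opening: 0.0877
```

Run:
```python
from h import *
o=ctrl.get_obs();print(o['qvel'].round(2),o['tool_pos'],rot(o['orientation']).round(3))
print(lv(o,97),move(o,[.491,.079,.215]))
```

```text
[-0.02 -2.91  2.79  0.93 -1.73 -0.15] [0.49656138 0.08153145 0.25252764] [[ 0.02  -0.111  0.994]
 [ 0.009  0.994  0.11 ]
 [-1.     0.007  0.02 ]]
[-0.65944717  1.17434398 -0.37716876] [ 0.03738742 -0.00215278 -0.00657326]
```

```bash
cat > st.py <<'E'
import sys
from h import *
o=ctrl.get_obs();a=[float(x) for x in sys.argv[1:5]]
print('pos',o['tool_pos'].round(4),'rv',lv(o,a[3]).round(2),'shift',move(o,a[:3]).round(4),'F',o['force'].round(1),'M',o['moment'].round(2),'op',round(o['opening'],4))
E
python3 -m inch '[0,-0.002,-0.0065,0,1.1,-0.4,0.0876, 0,0,0,0,0,0,0.0876]'; python3 st.py .491 .079 .215 97;python3 -m inch '[0,0,0,0,0,0,0.0876]'; python3 st.py .491 .079 .215 97
```

```text
clock: 4.9
tool_pos: [0.4912, 0.0793, 0.2566]
orientation: [11.0, 89.7, 17.4]
force: [-0.3, -0.4, -0.4]
opening: 0.0874
pos [0.4912 0.0793 0.2566] rv [-0.62  0.31 -0.06] shift [ 0.0415 -0.0003 -0.0005] F [-0.3 -0.4 -0.4] M [ 0.06 -0.13 -0.02] op 0.0874
clock: 5.03
tool_pos: [0.4916, 0.0795, 0.2578]
orientation: [14.1, 89.6, 20.4]
force: [0.1, -0.8, 0.0]
opening: 0.0876
pos [0.4916 0.0795 0.2578] rv [-0.61  0.43 -0.11] shift [ 0.0428 -0.0005 -0.0009] F [ 0.1 -0.8  0. ] M [ 0.01 -0.15 -0.03] op 0.0876
```

```bash
python3 -m inch '[0.014,0,-0.001,0,0.4,0,0.0876, 0.014,0,-0.001,0,0.3,0,0.0876, 0.012,0,-0.001,0,0.3,0,0.0876, 0.003,0,0,0,0,0,0.0876]'; python3 st.py .491 .079 .214 97
```

```text
clock: 5.52
tool_pos: [0.4882, 0.0792, 0.2118]
orientation: [170.3, 89.3, 176.7]
force: [-1.0, -0.7, -0.0]
opening: 0.0875
pos [0.4882 0.0792 0.2118] rv [-0.62 -0.65 -0.11] shift [-0.0022 -0.0005  0.0027] F [-1.  -0.7 -0. ] M [ 0.07 -0.15  0.01] op 0.0875
```

```bash
python3 -m inch '[-0.002,0,0.0025,0,-0.6,0,0.0876, 0,0,0,0,0,0,0.0876]'; python3 st.py .491 .079 .214 97; python3 -m inch '[0,0,0,0,0,0,0.03, 0,0,0,0,0,0,0.03, 0,0,0,0,0,0,0.03, 0,0,0,0,0,0,0.03, 0,0,0,0,0,0,0.03, 0,0,0,0,0,0,0.03]'; python3 st.py .491 .079 .214 97
```

```text
clock: 5.78
tool_pos: [0.491, 0.0795, 0.2134]
orientation: [132.1, 89.9, 138.5]
force: [0.4, 0.2, 0.2]
opening: 0.0874
pos [0.491  0.0795 0.2134] rv [-0.61 -0.06 -0.07] shift [-0.0006 -0.0005 -0.0001] F [0.4 0.2 0.2] M [ 0.03 -0.18  0.  ] op 0.0874
clock: 6.52
tool_pos: [0.4913, 0.0796, 0.2145]
orientation: [68.0, 89.9, 74.4]
force: [0.6, 0.3, 0.2]
opening: 0.0439
pos [0.4913 0.0796 0.2145] rv [-0.6   0.05 -0.12] shift [ 0.0005 -0.0006 -0.0003] F [0.6 0.3 0.2] M [ 0.07 -0.19  0.  ] op 0.0439
```

```bash
python3 -m inch '[-0.02,0,0,0,0,0,0.03, -0.04,0,0,0,0,0,0.03, -0.05,0,0,0,0,0,0.03, 0,0,0,0,0,0,0.03]'; python3 st.py .491 .079 .214 97
python3 - <<'E'
from h import *
o,s=snap('side','s3.png')
E
```

```text
clock: 7.02
tool_pos: [0.491, 0.0793, 0.3267]
orientation: [158.0, 89.9, 164.4]
force: [-0.1, 0.9, -0.9]
opening: 0.0438
pos [0.491  0.0793 0.3267] rv [-0.61 -0.11 -0.04] shift [ 1.127e-01 -4.000e-04  1.000e-04] F [-0.1  0.9 -0.9] M [ 0.05 -0.22 -0.01] op 0.0438
```

View pics/s3.png

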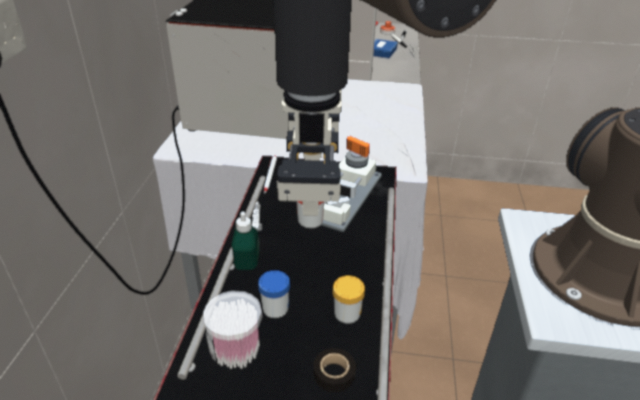

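The cup is held upright under the gripper, and blue and yellow haven't been disturbed. Next I'll rotate and move to a viewing position next to the clamp.

```bash
python3 -m inch '[-0.01,0,0,-10.6,0,0,0.03, -0.01,0,0,-10.6,0,0,0.03, -0.01,0,0,-10.6,0,0,0.03, 0,0,0,-10.6,0,0,0.03, 0,0,0,-10.6,0,0,0.03, 0,0,0,-10.6,0,0,0.03, 0,0,0,-3,0,0,0.03]';  python3 st.py .503 -.008 .36 163.2
```

```text
clock: 7.95
tool_pos: [0.4874, 0.0778, 0.346]
orientation: [122.5, 88.8, -163.3]
force: [0.3, 0.4, -0.8]
opening: 0.044
pos [0.4874 0.0778 0.346 ] rv [ 1.01 -0.64 -0.99] shift [-0.0138 -0.0381 -0.0784] F [ 0.3  0.4 -0.8] M [ 0.07 -0.1   0.01] op 0.044
```

```bash
python3 -m inch '[-0.007,-0.019,-0.038,0.5,-0.6,-1,0.03, -0.007,-0.019,-0.038,0.5,0,0,0.03, 0,0,0,0,0,0,0.03, 0,0,0,0,0,0,0.03, 0,0,0,0,0,0,0.03]';  python3 st.py .503 -.008 .36 163.2
python3 - <<'E'
from h import *
o,s=snap('wrist','w4.png')
cv2.imwrite('pics/w4c.png',cv2.resize(s['color'][0:220,140:460,::-1],None,fx=2.5,fy=2.5,interpolation=cv2.INTER_CUBIC))
np.savez('w4.npz',color=s['color'],depth=s['depth'],K=s['K'],hand_eye=s['hand_eye'],tool_pos=o['tool_pos'],orientation=o['orientation'])
E
```

```text
clock: 8.57
tool_pos: [0.502, -0.0072, 0.3539]
orientation: [124.6, 89.4, -162.1]
force: [-0.9, -0.3, -0.7]
opening: 0.0442
pos [ 0.502  -0.0072  0.3539] rv [ 0.09 -0.33 -0.48] shift [-0.0061 -0.0011 -0.0006] F [-0.9 -0.3 -0.7] M [ 0.16 -0.13  0.03] op 0.0442
```

View pics/w4c.png

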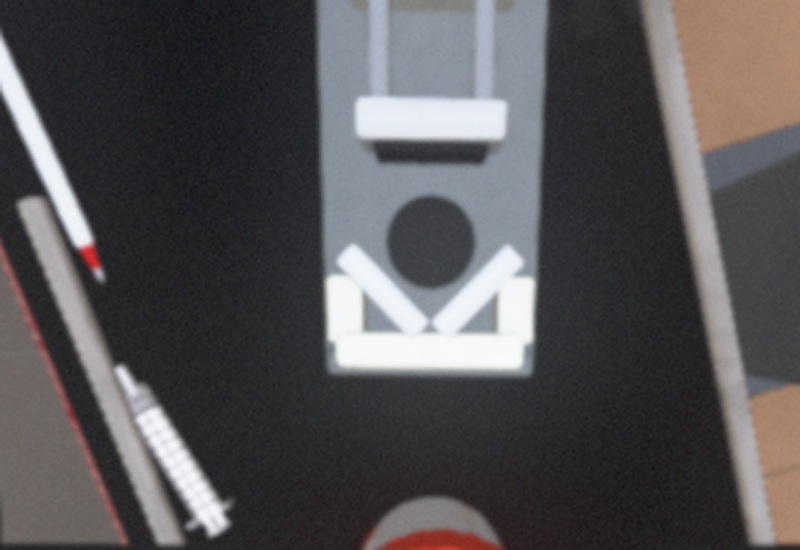

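View pics/w4.png

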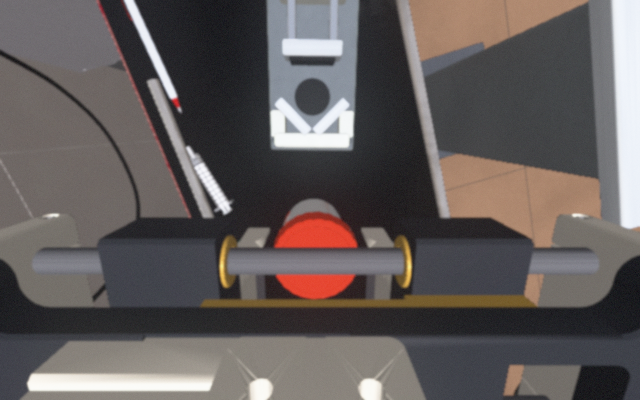

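The dark disc on the plate at about (312,97) marks the cup's place. The moving jaw is at (312,47) and the V at (312,118).

Run:
```python
from h import *
z=np.load('w4.npz');o=s={k:z[k] for k in z}
f=lambda x,y,h:onplane(o,s,140+(x+.5)/2.5-.5,(y+.5)/2.5-.5,h)
for n,x,y in(('disc',431,242),('top',431,196),('left',388,242),('right',474,242)): print(n,f(x,y,.01).round(4))
A,B=f(327,374,.01),f(534,374,.01); C,D=f(318,60,.01),f(546,60,.01)
for p,q in((A,B),(A,C),(B,D)): d=(p-q);print(p.round(4),q.round(4),np.linalg.norm(d),np.degrees(np.arctan2(d[1],d[0])))
m=(A+B)/2; print('nest from end', m-.059*np.array([np.cos(np.radians(73)),np.sin(np.radians(73)),0]))
a,b=f(356,97,.042),f(507,97,.042);d=a-b;print('jaw',(a+b)/2,np.linalg.norm(d),np.degrees(np.arctan2(d[1],d[0])))
o2=ctrl.get_obs()
# depth check
print(bydepth(o,s,300,80))
# where are scene cams
```

```text
disc [ 0.4729 -0.1024  0.01  ]
top [ 0.4676 -0.1199  0.01  ]
left [ 0.4905 -0.1077  0.01  ]
right [ 0.4553 -0.0971  0.01  ]
[ 0.5334 -0.0624  0.01  ] [ 0.445  -0.0358  0.01  ] 0.09236788154746384 -16.719437305532914
[ 0.5334 -0.0624  0.01  ] [ 0.4965 -0.1819  0.01  ] 0.12509440743555467 72.81886516457492
[ 0.445  -0.0358  0.01  ] [ 0.4082 -0.1557  0.01  ] 0.12540439362331834 72.95014073537129
nest from end [ 0.4719332 -0.1055416  0.01     ]
jaw [ 0.45894373 -0.14765983  0.042     ] 0.05560847867023355 -16.54626436576992
[ 0.48035512 -0.12170289  0.01064532]
```

```bash
python3 -m inch '[0,0,-0.03,0,-0.3,-0.4,0.03, 0.01,0,-0.035,0,0,0,0.03, 0.02,0,-0.03,0,0,0,0.03, 0.02,0,0,0,0,0,0.03, 0,0,0,0,0,0,0.03]';  python3 st.py .473 -.1037 .28 163.3
```

```text
clock: 9.25
tool_pos: [0.4743, -0.0971, 0.3027]
orientation: [85.3, 90.0, 159.0]
force: [-0.0, 0.4, 0.1]
opening: 0.0442
pos [ 0.4743 -0.0971  0.3027] rv [ 0.38  0.   -0.04] shift [ 0.0227 -0.0006 -0.0067] F [-0.   0.4  0.1] M [ 0.02 -0.03 -0.02] op 0.0442
```

```bash
python3 -m inch '[0.011,0,-0.0065,0,0,0,0.03, 0.011,0,0,0,0,0,0.03, 0,0,0,0,0,0,0.03, 0,0,0,0,0,0,0.03]';  python3 st.py .473 -.1037 .225 163.3
python3 - <<'E'
from h import *
o,s=snap('side','s5.png')
cv2.imwrite('pics/s5c.png',cv2.resize(s['color'][100:260,240:440,::-1],None,fx=4,fy=3.75,interpolation=cv2.INTER_CUBIC))
o,s=snap('scene','c5.png')
cv2.imwrite('pics/c5c.png',cv2.resize(s['color'][100:250,290:440,::-1],None,fx=4,fy=4,interpolation=cv2.INTER_CUBIC))
E
```

```text
clock: 9.75
tool_pos: [0.4734, -0.1024, 0.2807]
orientation: [-64.0, 89.9, 9.8]
force: [-0.1, -0.2, -0.0]
opening: 0.0441
pos [ 0.4734 -0.1024  0.2807] rv [0.54 0.04 0.07] shift [ 0.0557  0.0001 -0.0014] F [-0.1 -0.2 -0. ] M [ 0.01 -0.14  0.01] op 0.0441
```

View pics/s5c.png

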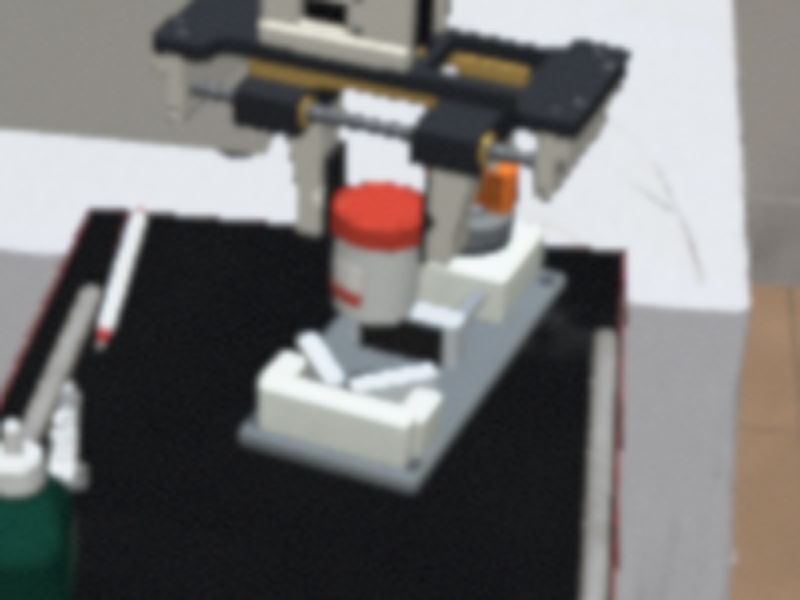

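View pics/c5c.png

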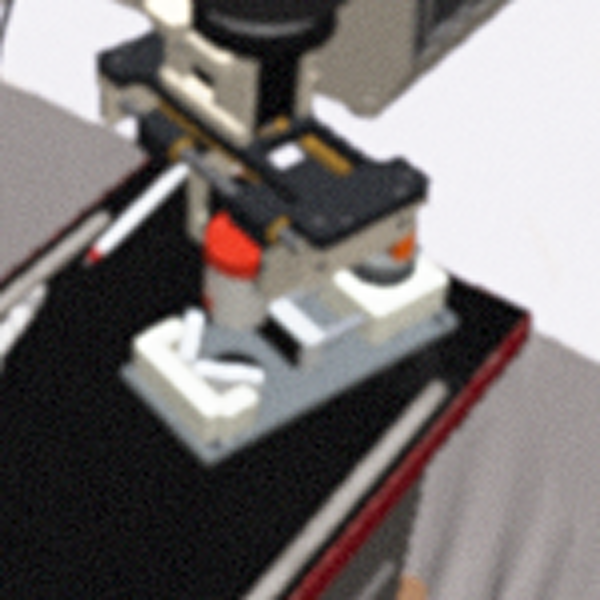

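The cup hangs upright over the nest; the lid is at about (334,154) in the side view and (347,158) in the scene view.

Run:
```python
from h import *
from h import rot
o,s=snap('side');c,st,m=blob(s,(0,6),roi=(310,140,352,170));print(c,st);tz=.2807-.2145
print('side',onplane(o,s,240+(378+.5)/4-.5,100+(204+.5)/3.75-.5,tz+.059), onplane(o,s,*c,tz+.056))
o,s=snap('scene');c,st,m=blob(s,(0,6),roi=(335,145,365,175));print(c,st);print(onplane(o,s,*c,tz+.056))
```

```text
[334.0398773 157.2791411] [323 150  23  16 326]
side [ 0.47673962 -0.09816383  0.1252    ] [ 0.47607732 -0.09194778  0.1222    ]
[347.20731707 161.42073171] [341 153  14  16 164]
[ 0.47889868 -0.09355556  0.1222    ]
```

```bash
python3 -m inch '[0.015,0,-0.002,0,0,0,0.03, 0.015,0,0,0,0,0,0.03, 0.012,0,0,0,0,0,0.03, 0,0,0,0,0,0,0.03, 0,0,0,0,0,0,0.03]';  python3 st.py .4725 -.105 .225 163.3
```

```text
clock: 10.58
tool_pos: [0.4738, -0.1043, 0.2392]
orientation: [-67.2, 89.7, 6.7]
force: [0.1, 0.4, -0.5]
opening: 0.0438
pos [ 0.4738 -0.1043  0.2392] rv [0.56 0.11 0.27] shift [ 0.0142  0.0011 -0.001 ] F [ 0.1  0.4 -0.5] M [ 0.05 -0.08  0.02] op 0.0438
```

```bash
python3 -m inch '[0.007,0.001,-0.0005,0,0.1,0.2,0.03, 0.006,0,0,0,0,0,0.03, 0,0,0,0,0,0,0.03]';  python3 st.py .4725 -.105 .225 163.3;python3 -m inch '[0.0015,0,0,0,0,0,0.03, 0,0,0,0,0,0,0.03]';  python3 st.py .4725 -.105 .225 163.3
```

```text
clock: 10.95
tool_pos: [0.4729, -0.1045, 0.2261]
orientation: [-72.6, 89.9, 1.3]
force: [-0.1, -0.7, -0.5]
opening: 0.044
pos [ 0.4729 -0.1045  0.2261] rv [0.56 0.04 0.13] shift [ 0.0011  0.0002 -0.0006] F [-0.1 -0.7 -0.5] M [ 0.08 -0.1   0.01] op 0.044
clock: 11.2
tool_pos: [0.473, -0.1044, 0.2246]
orientation: [-73.5, 89.9, 0.3]
force: [0.3, 0.4, -0.3]
opening: 0.0442
pos [ 0.473  -0.1044  0.2246] rv [0.57 0.04 0.14] shift [-0.0004  0.0004 -0.0007] F [ 0.3  0.4 -0.3] M [ 0.07 -0.1   0.04] op 0.0442
```

```bash
python3 -m inch '[0.001,0,0,0,0,0,0.03, 0,0,0,0,0,0,0.03]';  python3 st.py .4725 -.105 .225 163.3;python3 -m inch '[0.001,0,0,0,0,0,0.03, 0,0,0,0,0,0,0.03]';  python3 st.py .4725 -.105 .225 163.3
```

```text
clock: 11.45
tool_pos: [0.4732, -0.1045, 0.2245]
orientation: [-78.2, 89.8, -4.3]
force: [-1.2, 0.7, -0.1]
opening: 0.044
pos [ 0.4732 -0.1045  0.2245] rv [0.59 0.04 0.17] shift [-0.0005  0.0005 -0.0007] F [-1.2  0.7 -0.1] M [ 0.15  0.1  -0.02] op 0.044
clock: 11.7
tool_pos: [0.4732, -0.1045, 0.2245]
orientation: [-82.2, 89.8, -8.3]
force: [-1.0, -0.1, 0.3]
opening: 0.0439
pos [ 0.4732 -0.1045  0.2245] rv [0.62 0.03 0.21] shift [-0.0005  0.0006 -0.0006] F [-1.  -0.1  0.3] M [ 0.19  0.22 -0.02] op 0.0439
```

```bash
python3 -m inch '[0,0,0,0,0,0,0.055, 0,0,0,0,0,0,0.07, 0,0,0,0,0,0,0.0876, 0,0,0,0,0,0,0.0876, 0,0,0,0,0,0,0.0876]';  python3 st.py .4725 -.105 .225 163.3; python3 -m inch '[-0.015,0,0,0,0,0,0.0876, -0.04,0,0,0,0,0,0.0876, -0.05,0,0,0,0,0,0.0876, -0.04,0,0,0,0,0,0.0876, 0,0,0,0,0,0,0.0876]';python3 st.py .44 -.214 .30 163.3
python3 - <<'E'
from h import *
o,s=snap('wrist','w6.png')
o,s=snap('side','s6.png')
E
```

```text
clock: 12.32
tool_pos: [0.4735, -0.1045, 0.2242]
orientation: [-79.3, 89.8, -5.4]
force: [1.3, 0.5, -0.6]
opening: 0.0857
pos [ 0.4735 -0.1045  0.2242] rv [0.62 0.05 0.23] shift [-0.0008  0.0008 -0.0007] F [ 1.3  0.5 -0.6] M [ 0.07 -0.05  0.  ] op 0.0857
clock: 12.95
tool_pos: [0.4728, -0.1045, 0.3731]
orientation: [-102.4, 89.9, -28.5]
force: [0.1, -0.3, -0.6]
opening: 0.0877
pos [ 0.4728 -0.1045  0.3731] rv [ 0.62 -0.03  0.12] shift [ 0.0731  0.0013 -0.1142] F [ 0.1 -0.3 -0.6] M [ 0.15 -0.03 -0.08] op 0.0877
```

View pics/w6.png

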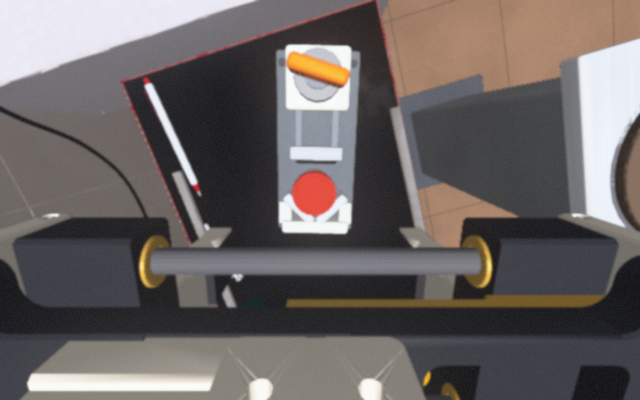

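View pics/s6.png

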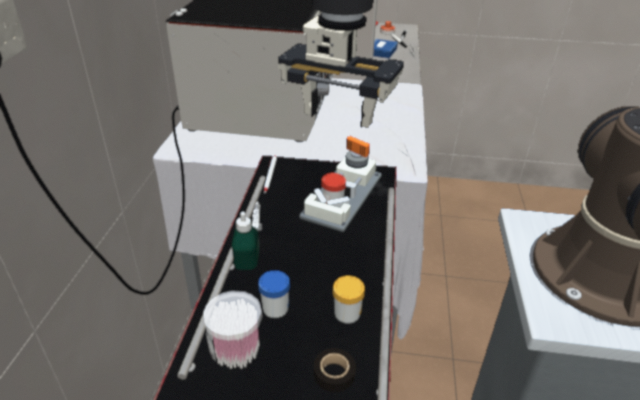

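The cup stands between the jaws (wrist view, lid at (315,193)), and the knob bar is at (318,69). Now I'll measure both.

```bash
cat > kn.py <<'E'
from h import *
o,s=snap('wrist')
c,st,m=blob(s,(0,6),roi=(285,160,345,225));cn=max(cv2.findContours(m,0,2)[0],key=cv2.contourArea);c2,r=cv2.minEnclosingCircle(cn)
print('red',c,c2,r,onplane(o,s,*c2,.069).round(4))
c,st,m=blob(s,(8,17),roi=(250,20,400,120));cn=max(cv2.findContours(m,0,2)[0],key=cv2.contourArea)
bx=cv2.boxPoints(cv2.minAreaRect(cn));print(cv2.minAreaRect(cn),st)
P=[onplane(o,s,u,v,.093) for u,v in bx];print(np.round(P,4))
ys,xs=np.nonzero(m);D=np.array([bydepth(o,s,x,y) for x,y in zip(xs,ys)]);print(np.median(D,0),np.percentile(D[:,2],[5,50,95]))
D=D[D[:,2]>.091];u,sv,vt=np.linalg.svd(D[:,:2]-D[:,:2].mean(0),full_matrices=False);q=(D[:,:2]-D[:,:2].mean(0))@vt.T;print('ctr',D.mean(0),'dir',np.degrees(np.arctan2(*vt[0][::-1])),np.ptp(q,axis=0))
cv2.imwrite('pics/w6c.png',cv2.resize(s['color'][30:240,220:430,::-1],None,fx=2.8,fy=2.8,interpolation=cv2.INTER_CUBIC))
E
python3 kn.py
```

```text
red [311.21178121 194.04558205] (311.0, 194.31394958496094) 21.686141967773438 [ 0.4737 -0.1063  0.069 ]
((314.25, 69.25), (63.245548248291016, 18.65743637084961), 18.43494987487793) [284  52  62  34 513]
[[ 0.4654 -0.2215  0.093 ]
 [ 0.4567 -0.2329  0.093 ]
 [ 0.4134 -0.2047  0.093 ]
 [ 0.4216 -0.1927  0.093 ]]
[ 0.44048637 -0.21141629  0.09450094] [0.08495033 0.09450094 0.09623276]
ctr [ 0.43963703 -0.21189459  0.09576278] dir 147.41729613218266 [0.05194996 0.05098256]
```

View pics/w6c.png

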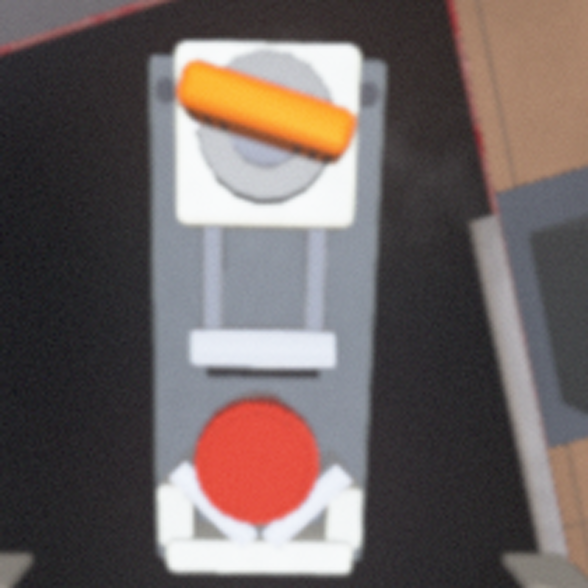

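```bash
python3 -m inch '[0,0,0,-10.5,0,0,0.0876, 0,0,0,-10.5,0,0,0.0876, 0,0,0,-10.5,0,0,0.0876, 0,0,0,-10.5,0,0,0.0876, 0,0,0,-10.5,0,0,0.0876, 0,0,0,-10.5,0,0,0.0876, 0,0,0,-10.5,0,0,0.0876]';python3 st.py .440 -.2124 .32 237.2
python3 - <<'E'
from h import *
o,s=snap('scene'); print(o['joint_pos'])
for u,v in((381,124),(330,105),(381,110)): print(bydepth(o,s,u,v).round(3))
E
```

```text
clock: 13.98
tool_pos: [0.469, -0.1047, 0.3579]
orientation: [38.2, 88.5, -172.7]
force: [-0.4, -0.2, -0.7]
opening: 0.0871
pos [ 0.469  -0.1047  0.3579] rv [ 1.91  1.15 -0.93] shift [ 0.039   0.1067 -0.0312] F [-0.4 -0.2 -0.7] M [ 0.02 -0.09  0.  ] op 0.0871
[ 10.89899837   4.73081878 -26.48698858  -0.10697304 -60.25850839
  48.26803564]
[ 0.432 -0.144  0.218]
[ 0.5   -0.051  0.286]
[ 0.437 -0.144  0.251]
```

```bash
python3 - <<'E'
from h import *
o,s=snap('scene'); print(onplane(o,s,381,125,0.0))
o,s=snap('side'); print(onplane(o,s,300,138,0.0))
E
python3 -m inch '[0.01,0.035,-0.01,0.6,1.1,-0.9,0.0876, 0.01,0.036,-0.01,0.6,0,0,0.0876, 0.01,0.035,-0.01,0.6,0,0,0.0876, 0,0,0,0,0,0,0.0876, 0,0,0,0,0,0,0.0876]';python3 st.py .440 -.2124 .32 237.2
```

```text
[ 0.56598435 -0.41023737  0.        ]
[ 0.58500007 -0.36345997  0.        ]
clock: 14.75
tool_pos: [0.4366, -0.2127, 0.3252]
orientation: [30.9, 89.8, 176.4]
force: [-0.9, -0.0, 0.4]
opening: 0.0876
pos [ 0.4366 -0.2127  0.3252] rv [-1.75  0.19 -0.11] shift [ 0.0052 -0.0021 -0.0026] F [-0.9 -0.   0.4] M [ 0.01 -0.02  0.02] op 0.0876
```

```bash
python3 -m inch '[0.005,-0.002,-0.0026,-1.5,0.2,0,0.0876, 0,0,0,0,0,0,0.0876, 0,0,0,0,0,0,0.0876]';python3 st.py .440 -.2124 .244 237.2;python3 - <<'E'
from h import *
o,s=snap('wrist','w7.png')
c,st,m=blob(s,(8,17),roi=(230,150,400,240));cn=max(cv2.findContours(m,0,2)[0],key=cv2.contourArea)
print(st,[onplane(o,s,u,v,.095).round(4).tolist() for u,v in cv2.boxPoints(cv2.minAreaRect(cn))])
E
```

```text
clock: 15.12
tool_pos: [0.441, -0.2111, 0.3201]
orientation: [121.0, 89.9, -91.9]
force: [-0.8, 0.2, 0.1]
opening: 0.0873
pos [ 0.441  -0.2111  0.3201] rv [-0.14 -0.06 -0.09] shift [0.0761 0.0015 0.0002] F [-0.8  0.2  0.1] M [0.03 0.04 0.04] op 0.0873
[309 178  19  62 465] [[0.4676, -0.2245, 0.095], [0.4605, -0.2355, 0.095], [0.4205, -0.2102, 0.095], [0.428, -0.1986, 0.095]]
```

View pics/w7.png

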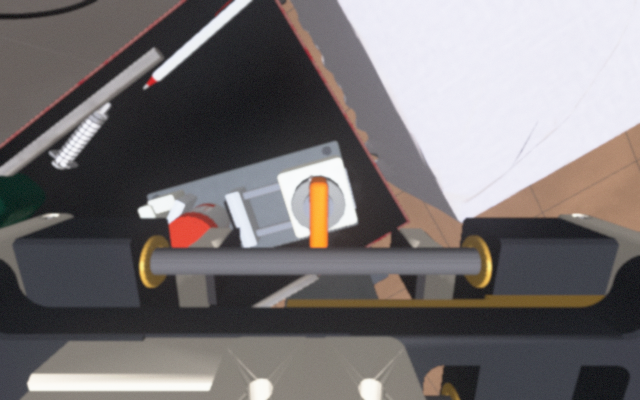

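The bar runs along the image column at x≈318, parallel to the fingers' pads and roughly midway between them. Descending.

```bash
python3 -m inch '[0.018,0.001,0,0,0,0,0.0876, 0.018,0.001,0,0,0,0,0.0876, 0.016,0,0,0,0,0,0.0876, 0,0,0,0,0,0,0.0876, 0,0,0,0,0,0,0.0876]';python3 st.py .440 -.2132 .244 237.2
```

```text
clock: 15.8
tool_pos: [0.441, -0.2121, 0.2685]
orientation: [175.9, 89.8, -37.0]
force: [-0.4, 0.1, 1.0]
opening: 0.0877
pos [ 0.441  -0.2121  0.2685] rv [-0.06 -0.23 -0.02] shift [0.0245 0.0015 0.0003] F [-0.4  0.1  1. ] M [-0.03 -0.04  0.04] op 0.0877
```

```bash
python3 -m inch '[0.012,0.0012,0,0,-0.2,0,0.0876, 0.012,0,0,0,0,0,0.0876, 0,0,0,0,0,0,0.0876, 0,0,0,0,0,0,0.0876]';python3 st.py .440 -.2132 .244 237.2;  python3 -m inch '[0,0,0,0,0,0,0.06, 0,0,0,0,0,0,0.04, 0,0,0,0,0,0,0.025, 0,0,0,0,0,0,0.018]';python3 st.py .440 -.2132 .244 237.2
```

```text
clock: 16.3
tool_pos: [0.4407, -0.2132, 0.2439]
orientation: [-163.3, 89.9, -16.2]
force: [0.5, 0.1, 1.1]
opening: 0.0875
pos [ 0.4407 -0.2132  0.2439] rv [-0.06 -0.1   0.03] shift [-0.0001  0.0004  0.0006] F [0.5 0.1 1.1] M [ 0.05  0.02 -0.02] op 0.0875
clock: 16.8
tool_pos: [0.4409, -0.2132, 0.2445]
orientation: [-160.7, 89.8, -13.5]
force: [0.3, -0.5, -0.0]
opening: 0.0533
pos [ 0.4409 -0.2132  0.2445] rv [-0.05 -0.16  0.06] shift [0.0005 0.0005 0.0008] F [ 0.3 -0.5 -0. ] M [ 0.02  0.01 -0.06] op 0.0533
```

```bash
for i in 1 2; do python3 -m inch '[0,0,0,0,0,0,0, 0,0,0,0,0,0,0, 0,0,0,0,0,0,0]' >/dev/null;python3 st.py .440 -.2132 .244 237.2; done
```

```text
pos [ 0.441  -0.2132  0.2446] rv [-0.05 -0.18  0.06] shift [0.0006 0.0005 0.0008] F [-0.5  0.1 -0.6] M [ 0.04 -0.01 -0.02] op 0.0232
pos [ 0.4406 -0.2139  0.2447] rv [-0.04 -0.15 -0.02] shift [ 0.0007 -0.0003  0.0009] F [-0.2 -1.5  0.9] M [-0.21  0.06 -0.02] op 0.014
```

```bash
cat > tq.py <<'E'
from h import *
o=ctrl.get_obs();Rm=rot(o['orientation']);y=Rm[:,1]
yaw=np.degrees(np.arctan2(y[1],y[0]))%360
print('turned %.1f'%(237.2-yaw),'Mz %.3f'%o['moment'][2],'M',o['moment'].round(2),'F',o['force'].round(1),'shift',move(o,[.4405,-.2137,.2443]).round(4),'rv',lv(o,yaw).round(2),'op',round(o['opening'],4),'j6',o['joint_pos'][5].round(1),'t',o['clock'])
E
python3 -m inch '[0,0,0,4,0,0,0, 0,0,0,4,0,0,0]'>/dev/null;python3 tq.py;python3 -m inch '[0,0,0,4,0,0,0, 0,0,0,4,0,0,0]'>/dev/null;python3 tq.py;python3 -m inch '[0,0,0,4,0,0,0, 0,0,0,4,0,0,0]'>/dev/null;python3 tq.py
```

```text
turned 8.2 Mz 0.028 M [-0.89  0.17  0.03] F [-0.7 -2.5  0.2] shift [ 0.0004 -0.0001  0.0002] rv [ 0.   -0.15 -0.01] op 0.0137 j6 51.6 t 17.8
turned 16.5 Mz 0.028 M [-0.83  0.25  0.03] F [-0.6 -2.5  0.8] shift [ 0.0004 -0.0003  0.0002] rv [ 0.   -0.15 -0.01] op 0.0137 j6 43.4 t 18.05
turned 24.8 Mz 0.020 M [-0.8   0.21  0.02] F [-0.5 -3.   0.5] shift [ 0.0004 -0.0003  0.0003] rv [ 0.   -0.15 -0.  ] op 0.014 j6 35.1 t 18.3
```

```bash
for i in 1; do python3 -m inch '[0,0,0,4,0,0,0, 0,0,0,4,0,0,0]'>/dev/null;python3 tq.py; python3 -m inch '[0,0,0,4,0,0,0, 0,0,0,4,0,0,0]'>/dev/null;python3 tq.py;python3 -m inch '[0,0,0,4,0,0,0, 0,0,0,4,0,0,0]'>/dev/null;python3 tq.py; done
```

```text
turned 33.0 Mz 0.055 M [-0.79  0.24  0.06] F [-0.5 -2.6 -0.2] shift [ 0.0004 -0.0004  0.0004] rv [ 0.   -0.15 -0.  ] op 0.0138 j6 26.8 t 18.55
turned 41.3 Mz 0.204 M [-0.75  0.12  0.2 ] F [-1.3 -2.2 -0.1] shift [ 0.0004 -0.0005  0.0005] rv [ 0.   -0.15 -0.01] op 0.0136 j6 18.6 t 18.8
turned 49.5 Mz 0.202 M [-0.59  0.23  0.2 ] F [-0.8 -0.9  1.8] shift [ 0.0004 -0.0005  0.0006] rv [ 0.   -0.16 -0.01] op 0.0137 j6 10.3 t 19.05
```

```bash
python3 -m inch '[0,0,0,4,0,0,0, 0,0,0,4,0,0,0, 0,0,0,4,0,0,0]'>/dev/null;python3 tq.py; python3 -m inch '[0,0,0,4,0,0,0, 0,0,0,4,0,0,0, 0,0,0,4,0,0,0]'>/dev/null;python3 tq.py;python3 -m inch '[0,0,0,4,0,0,0, 0,0,0,4,0,0,0]'>/dev/null;python3 tq.py;python3 -m inch '[0,0,0,4,0,0,0, 0,0,0,4,0,0,0]'>/dev/null;python3 tq.py
```

```text
turned 61.9 Mz 0.202 M [-0.65  0.15  0.2 ] F [-0.5 -1.   0.7] shift [ 0.0004 -0.0005  0.0007] rv [ 0.   -0.17 -0.01] op 0.0139 j6 -2.0 t 19.425
turned 74.2 Mz 0.198 M [-0.53  0.13  0.2 ] F [-0.7 -1.1  0.3] shift [ 0.0004 -0.0006  0.0008] rv [ 0.   -0.19 -0.02] op 0.0134 j6 -14.4 t 19.8
turned 82.5 Mz 0.177 M [-0.53  0.18  0.18] F [-0.8 -1.   1.3] shift [ 0.0004 -0.0006  0.0009] rv [ 0.   -0.2  -0.01] op 0.0137 j6 -22.6 t 20.05
turned 90.7 Mz 0.196 M [-0.44  0.1   0.2 ] F [-0.1 -1.2  0.9] shift [ 0.0004 -0.0006  0.0009] rv [-0.   -0.21  0.01] op 0.0137 j6 -30.9 t 20.3
```

Steady running torque, so the free play was about 33°. Smaller steps from here.

```bash
for i in 1 ; do python3 -m inch '[0,0,0,3,0,0,0, 0,0,0,3,0,0,0]'>/dev/null;python3 tq.py; python3 -m inch '[0,0,0,2,0,0,0]'>/dev/null;python3 tq.py;  python3 -m inch '[0,0,0,2,0,0,0]'>/dev/null;python3 tq.py; python3 -m inch '[0,0,0,2,0,0,0]'>/dev/null;python3 tq.py;python3 -m inch '[0,0,0,2,0,0,0]'>/dev/null;python3 tq.py; done
```

```text
turned 96.9 Mz 0.191 M [-0.44  0.08  0.19] F [-1.1 -2.2  0.5] shift [ 0.0004 -0.0006  0.001 ] rv [-0.   -0.23  0.01] op 0.0138 j6 -37.1 t 20.55
turned 98.9 Mz 0.174 M [-0.51  0.14  0.17] F [-0.3 -0.3  0.8] shift [ 0.0004 -0.0006  0.001 ] rv [-0.   -0.23  0.02] op 0.0136 j6 -39.2 t 20.675
turned 101.0 Mz 0.204 M [-0.45  0.08  0.2 ] F [-0.6 -1.6  1.3] shift [ 0.0004 -0.0006  0.001 ] rv [-0.   -0.23  0.02] op 0.0138 j6 -41.2 t 20.8
turned 103.1 Mz 0.124 M [-0.42  0.15  0.12] F [-1.8 -1.1  0.6] shift [ 0.0004 -0.0006  0.001 ] rv [-0.   -0.24  0.03] op 0.0139 j6 -43.4 t 20.925
turned 105.2 Mz 0.258 M [-0.33  0.14  0.26] F [-1.4 -0.8  0.2] shift [ 0.0004 -0.0006  0.0011] rv [-0.   -0.24  0.03] op 0.014 j6 -45.5 t 21.05
```

```bash
for i in 1 ; do python3 -m inch '[0,0,0,2,0,0,0]'>/dev/null;python3 tq.py; python3 -m inch '[0,0,0,2,0,0,0]'>/dev/null;python3 tq.py;  python3 -m inch '[0,0,0,2,0,0,0]'>/dev/null;python3 tq.py; python3 -m inch '[0,0,0,2,0,0,0]'>/dev/null;python3 tq.py; done
```

```text
turned 107.4 Mz 0.282 M [-0.32  0.14  0.28] F [ 0.5 -0.   0.8] shift [ 0.0003 -0.0006  0.0011] rv [-0.   -0.24  0.03] op 0.0138 j6 -47.6 t 21.175
turned 109.5 Mz 0.289 M [-0.18  0.2   0.29] F [-1.7 -0.4  1.2] shift [ 0.0003 -0.0006  0.0011] rv [-0.   -0.24  0.04] op 0.0137 j6 -49.7 t 21.3
turned 111.6 Mz 0.317 M [-0.14  0.21  0.32] F [-0.6 -0.4  1.2] shift [ 0.0003 -0.0006  0.0011] rv [-0.   -0.25  0.04] op 0.0139 j6 -51.9 t 21.425
turned 113.8 Mz 0.338 M [-0.14  0.31  0.34] F [-0.   0.3  1.9] shift [ 0.0003 -0.0005  0.0012] rv [-0.   -0.25  0.05] op 0.0139 j6 -54.0 t 21.55
```

```bash
for i in 1 ; do python3 -m inch '[0,0,0,2,0,0,0]'>/dev/null;python3 tq.py; python3 -m inch '[0,0,0,2,0,0,0]'>/dev/null;python3 tq.py;  python3 -m inch '[0,0,0,2,0,0,0]'>/dev/null;python3 tq.py; python3 -m inch '[0,0,0,2,0,0,0]'>/dev/null;python3 tq.py; done
```

```text
turned 115.9 Mz 0.376 M [-0.05  0.26  0.38] F [-0.8  0.5  1.4] shift [ 0.0003 -0.0005  0.0011] rv [-0.   -0.25  0.06] op 0.0139 j6 -56.2 t 21.675
turned 118.1 Mz 0.339 M [0.03 0.37 0.34] F [-0.6 -0.   2.2] shift [ 0.0003 -0.0005  0.0012] rv [-0.   -0.25  0.06] op 0.0137 j6 -58.3 t 21.8
turned 120.2 Mz 0.367 M [0.02 0.25 0.37] F [-1.7 -0.7  2.7] shift [ 0.0003 -0.0006  0.0012] rv [-0.   -0.25  0.07] op 0.0133 j6 -60.4 t 21.925
turned 122.3 Mz 0.366 M [0.06 0.31 0.37] F [-1.1 -0.7  0.9] shift [ 0.0004 -0.0005  0.0012] rv [-0.   -0.24  0.08] op 0.0136 j6 -62.6 t 22.05
```

Torque has plateaued at about 0.365 since around 116°, so the limiter is probably slipping. I'll look for the marks.

```bash
python3 -m inch '[0,0,0,2,0,0,0]'>/dev/null;python3 tq.py;python3 -m inch '[0,0,0,2,0,0,0]'>/dev/null;python3 tq.py
python3 - <<'E'
from h import *
o,s=snap('side');a=cv2.resize(s['color'][130:190,325:395,::-1],(800,600)[::1],interpolation=cv2.INTER_CUBIC);cv2.imwrite('pics/s8.png',a)
o,s=snap('scene');a=cv2.resize(s['color'][135:185,360:420,::-1],(720,600),interpolation=cv2.INTER_CUBIC);cv2.imwrite('pics/c8.png',a)
E
```

```text
turned 124.5 Mz 0.421 M [0.15 0.33 0.42] F [-0.8  0.6  1.9] shift [ 0.0003 -0.0005  0.0013] rv [-0.   -0.24  0.08] op 0.0134 j6 -64.7 t 22.175
turned 126.6 Mz 0.352 M [0.22 0.35 0.35] F [-1.2  0.9  2.3] shift [ 0.0003 -0.0005  0.0013] rv [-0.   -0.24  0.08] op 0.014 j6 -66.9 t 22.3
```

View pics/s8.png

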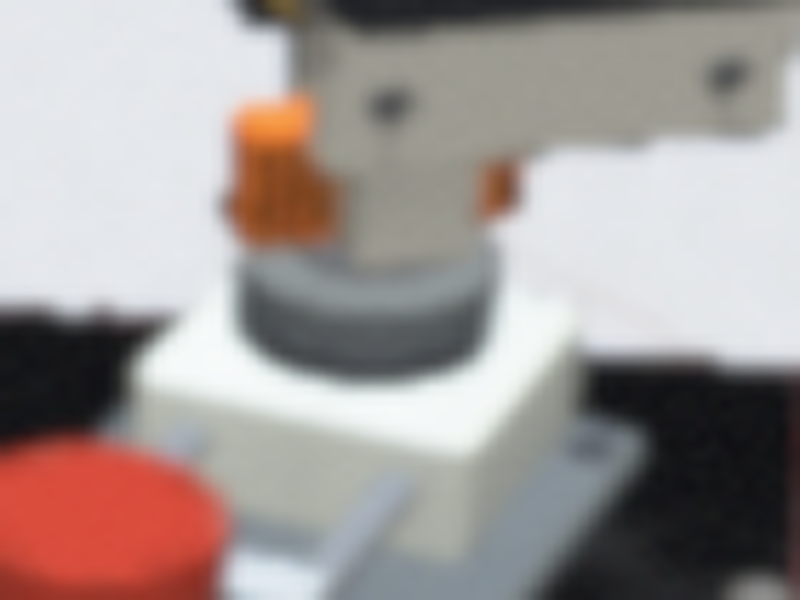

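View pics/c8.png

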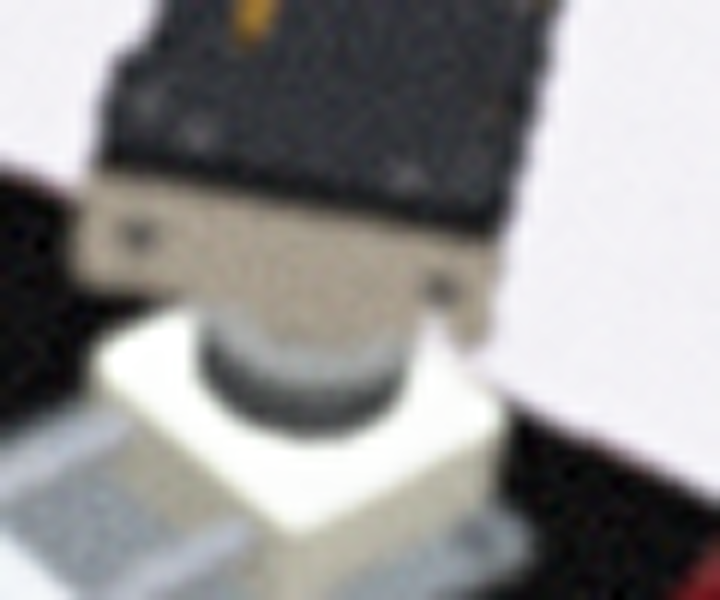

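```bash
python3 -m inch '[0,0,0,2,0,0,0]'>/dev/null;python3 tq.py; python3 -m inch '[0,0,0,0,0,0,0, 0,0,0,0,0,0,0]'>/dev/null;python3 tq.py;python3 -m inch '[0,0,0,-4,0,0,0, 0,0,0,-4,0,0,0]'>/dev/null;python3 tq.py;python3 -m inch '[0,0,0,-4,0,0,0]'>/dev/null;python3 tq.py
```

```text
turned 128.7 Mz 0.368 M [0.33 0.36 0.37] F [-0.   0.4  2. ] shift [ 0.0003 -0.0005  0.0013] rv [-0.   -0.24  0.09] op 0.0138 j6 -68.9 t 22.525
turned 128.7 Mz 0.282 M [0.25 0.37 0.28] F [-1.1  0.4  1.9] shift [ 0.0003 -0.0005  0.0013] rv [-0.   -0.24  0.09] op 0.0138 j6 -68.9 t 22.775
turned 120.5 Mz 0.233 M [-0.09  0.27  0.23] F [-1.3 -0.   1.3] shift [ 0.0004 -0.0005  0.0012] rv [-0.   -0.24  0.07] op 0.0136 j6 -60.7 t 23.025
turned 116.4 Mz 0.137 M [-0.03  0.24  0.14] F [-1.9 -0.7  1.6] shift [ 0.0003 -0.0005  0.0012] rv [-0.   -0.23  0.05] op 0.014 j6 -56.6 t 23.15
```

```bash
python3 -m inch '[0,0,0,-3,0,0,0]'>/dev/null;python3 tq.py; python3 -m inch '[0,0,0,0,0,0,0.03, 0,0,0,0,0,0,0.06, 0,0,0,0,0,0,0.0876, 0,0,0,0,0,0,0.0876, 0,0,0,0,0,0,0.0876]'; python3 tq.py; python3 -m inch '[-0.03,0,0,0,0,0,0.0876, -0.05,0,0,0,0,0,0.0876, -0.05,0,0,0,0,0,0.0876, 0,0,0,0,0,0,0.0876]';python3 - <<'E'
from h import *
o,s=snap('wrist','w9.png');print(rot(o['orientation']).round(2))
o,s=snap('side');cv2.imwrite('pics/s9.png',cv2.resize(s['color'][130:230,290:400,::-1],(660,600),interpolation=cv2.INTER_CUBIC))
E
```

```text
turned 113.3 Mz 0.000 M [0.07 0.23 0.  ] F [-0.9 -0.6  1.5] shift [ 0.0003 -0.0005  0.0012] rv [-0.   -0.23  0.04] op 0.0136 j6 -53.5 t 23.275
clock: 23.9
tool_pos: [0.4397, -0.2139, 0.2446]
orientation: [-150.7, 89.8, -117.0]
force: [-1.1, -1.4, -0.1]
opening: 0.0583
turned 113.5 Mz 0.021 M [ 0.06 -0.14  0.02] F [-1.1 -1.4 -0.1] shift [ 0.0003 -0.0002  0.0008] rv [-0.   -0.15  0.09] op 0.0583 j6 -53.7 t 23.9
clock: 24.4
tool_pos: [0.4399, -0.2136, 0.378]
orientation: [-173.4, 89.7, -139.7]
force: [-0.4, 0.7, -0.9]
opening: 0.087
[[-0.   -0.55  0.83]
 [-0.    0.83  0.55]
 [-1.   -0.   -0.  ]]
```

View pics/w9.png

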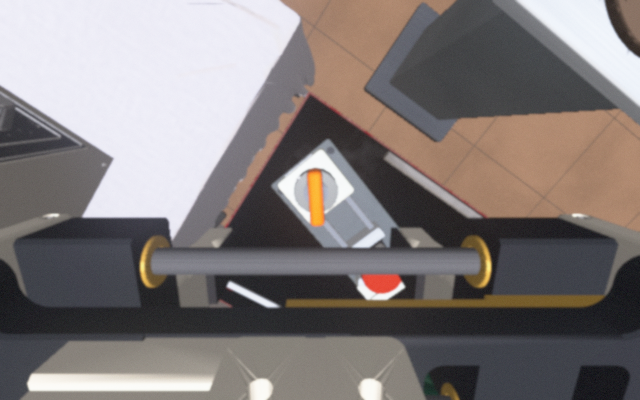

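View pics/s9.png

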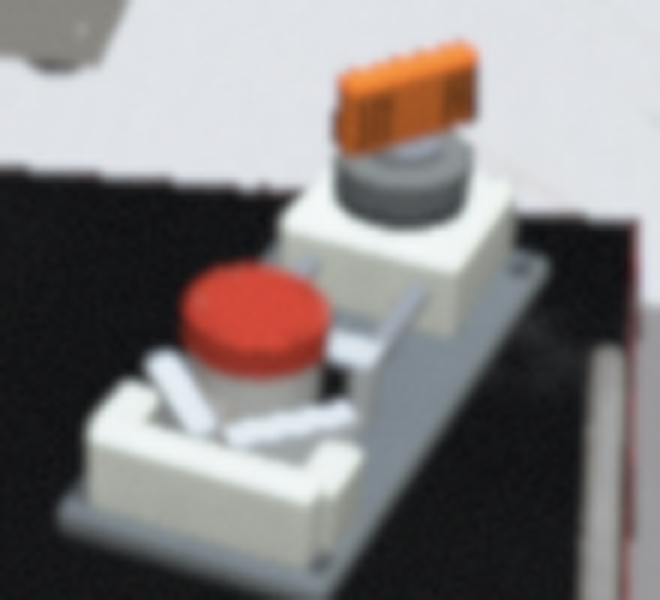

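The cup is seated against the V with the jaw up against it. To see the marks, which should now be on the far -y side, I'll turn the wrist so its camera looks from there.

```bash
python3 -m inch '[0,0,0,-10.5,0,0,0.0876, 0,0,0,-10.5,0,0,0.0876, 0,0,0,-10.5,0,0,0.0876, 0,0,0,-10.5,0,0,0.0876, 0,0,0,-10.5,0,0,0.0876, 0,0,0,-4,0,0,0.0876, 0,0,0,0,0,0,0.0876]'; python3 st.py .44 -.238 .315 180
```

```text
clock: 25.38
tool_pos: [0.4357, -0.2127, 0.363]
orientation: [84.1, 88.4, 175.6]
force: [1.0, 0.1, 0.8]
opening: 0.0875
pos [ 0.4357 -0.2127  0.363 ] rv [ 1.58  0.15 -1.63] shift [ 0.0478 -0.005  -0.0256] F [1.  0.1 0.8] M [ 0.04 -0.12 -0.01] op 0.0875
```

```bash
python3 -m inch '[0.015,-0.002,-0.013,0,0,-1.6,0.0876, 0.015,-0.002,-0.013,0,0,0,0.0876, 0.014,0,0,0,0,0,0.0876, 0,0,0,0,0,0,0.0876]'; python3 st.py .44 -.238 .315 180
python3 - <<'E'
from h import *
o,s=snap('wrist','w10.png')
c,st,m=blob(s,(8,17),roi=(200,100,450,240));print(c)
x,y=int(c[0])-60,int(c[1])-55;x=max(x,0);y=max(y,0)
cv2.imwrite('pics/w10c.png',cv2.resize(s['color'][y:y+100,x:x+120,::-1],None,fx=6,fy=6,interpolation=cv2.INTER_CUBIC));print(x,y)
E
```

```text
clock: 25.88
tool_pos: [0.4393, -0.2392, 0.3142]
orientation: [54.7, 89.6, 145.9]
force: [-0.4, -0.2, -0.2]
opening: 0.0877
pos [ 0.4393 -0.2392  0.3142] rv [ 1.24  0.23 -0.33] shift [-0.0008 -0.0007  0.0012] F [-0.4 -0.2 -0.2] M [ 0.1  -0.05 -0.02] op 0.0877
[324.57909605 230.94067797]
264 175
```

View pics/w10c.png

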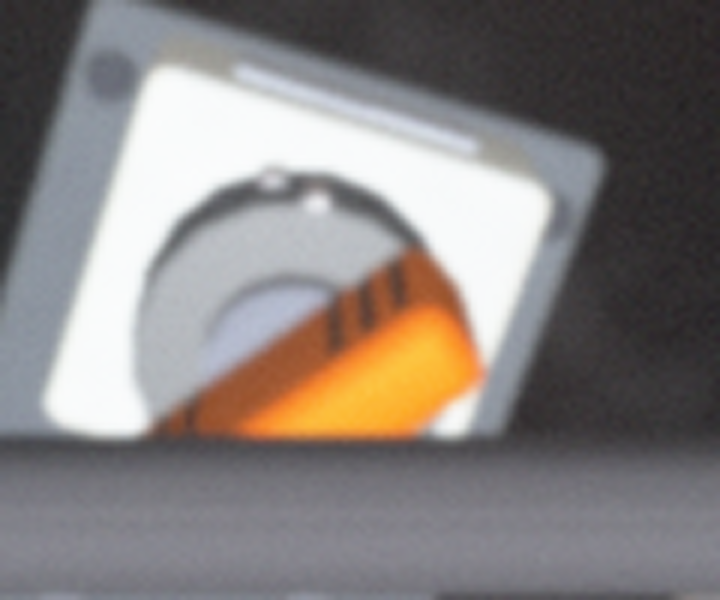

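View pics/w10.png

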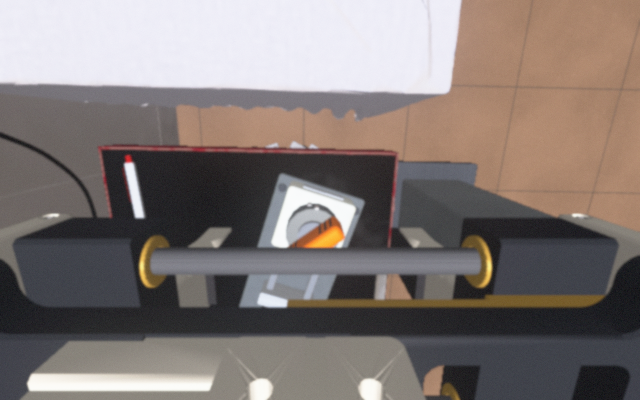

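The two marks are visible and clearly apart: the ring mark at crop (272,179) and the collar mark at (318,200).

Run:
```python
from h import *
o,s=snap('wrist')
f=lambda x,y,h:onplane(o,s,264+(x+.5)/6-.5,175+(y+.5)/6-.5,h)
c=np.array([.4402,-.2135])
a=f(272,179,.0495)[:2]
for h in(.053,.056,.059):
    b=f(318,200,h)[:2]
    an=[np.degrees(np.arctan2(*(q-c)[::-1])) for q in(a,b)]
    print(h,a,b,np.linalg.norm(a-c),np.linalg.norm(b-c),an,(an[0]-an[1]),'chord mm',48*np.sin(np.radians(abs(an[0]-an[1])/2)))
o,s=snap('side')
for nm,hh,roi,z in(('red',(0,6),(300,150,360,220),.066),('yel',(18,28),(320,260,380,320),.056),('blue',(105,118),(250,260,300,310),.056)):
    c,st,m=blob(s,hh,roi=roi);print(nm,c,onplane(o,s,*c,z).round(4))
```

```text
0.053 [ 0.44287205 -0.23767719] [ 0.43605259 -0.23560799] 0.024324400055206433 0.02249364581213148 [np.float64(-83.69330270901084), np.float64(-100.62506510957813)] 16.931762400567294 chord mm 7.066581142014261
0.056 [ 0.44287205 -0.23767719] [ 0.43610394 -0.23648239] 0.024324400055206433 0.02334454384316327 [np.float64(-83.69330270901084), np.float64(-100.10549042816825)] 16.412187719157416 chord mm 6.851241764815407
0.059 [ 0.44287205 -0.23767719] [ 0.43615529 -0.23735678] 0.024324400055206433 0.02419722648447186 [np.float64(-83.69330270901084), np.float64(-99.6224967634652)] 15.929194054454356 chord mm 6.650937088138802
red [331.54624277 182.77745665] [ 0.479  -0.0926  0.066 ]
yel [348.45074224 288.76923077] [0.4235 0.1608 0.056 ]
blue [273.85147059 283.01323529] [0.5335 0.1663 0.056 ]
```

The marks are about 6.8 mm apart, inside 2–11 mm. I'll raise the arm clear, take one last look and hand in.

```bash
python3 -m inch '[-0.04,0,0,0,0,0,0.0876, -0.04,0,0,0,0,0,0.0876, 0,0,0,0,0,0,0.0876, 0,0,0,0,0,0,0.0876]'
python3 - <<'E'
from h import *
o,s=snap('side','s11.png')
E
```

```text
clock: 26.52
tool_pos: [0.4404, -0.2386, 0.4004]
orientation: [-14.2, 89.9, 77.2]
force: [-0.2, -0.3, -0.2]
opening: 0.0876
```

View pics/s11.png

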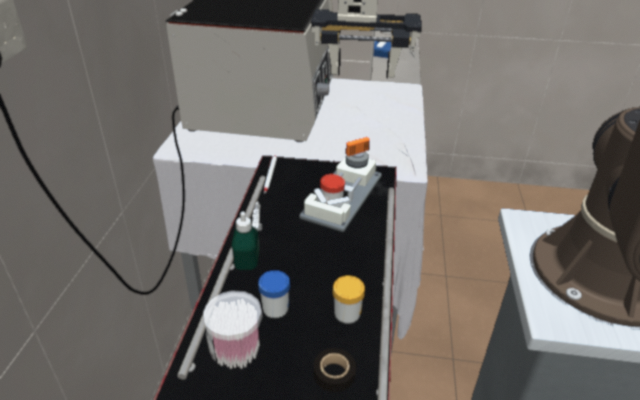

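The red cup stands upright in the clamp at (332,187), the yellow and blue cups haven't moved, and the gripper is clear.

```bash
python3 -c "
from plant import ctrl
print(ctrl.close_job())"
```

```text
the job is handed in; nothing more can be done
None
```

The red-lidded cup is clamped upright, the torque limiter has slipped, and the job was handed in at about 27 s of the 72 s allowed.

- **Placing:** I gripped the cup by its lid and stood it in the open clamp, about 2–3 mm from my estimate of the nest.
- **Turning:** I turned the knob 129° clockwise in one grip, so no regrasp was needed. Free play was about 33° and the running torque about 0.2 N m. The torque then rose and levelled at about 0.37 N m from roughly 116° on. I unwound the hub spring and let go.
- **Limiter marks:** the wrist camera shows them about 6.8 mm apart, inside the 2–11 mm window. My torque-based estimate beforehand was lower, about 4.8 mm, but it was also inside.
- **Cup position:** the cup looks upright against the V. Its position came only from the side camera, which was about 5 mm off in y earlier. Corrected for that, the cup is about 6 mm past the nest, in line with the 4–6 mm expected.
- **Bystanders and robot:** the yellow and blue cups are within 1 mm of where they started, and the gripper is clear of everything.
- **Not measured:** I couldn't read the jaw's force on the cup; it is inferred from the slip torque.

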